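# Unlatch the label printer and load a fresh roll

### The job

The label printer on the desk is out of labels: swing the latch lever on its left side forward until the lid springs loose, then tip the lid right back against its stop so that it stays open. Lower the fresh roll of labels gently into the bay so that it lies settled in the cradle, crosswise and centred. Leave the lid open for threading, and do not disturb the other things on the desk.

Things in the scene. Friction and masses are not known exactly. Their poses are not given: they have to be found in the camera images.
- printer: The desktop label printer, grey plastic, fixed to the desk: 170 mm deep (x), 160 mm wide (y), 119 mm high with the lid shut. Origin at the centre of its underside on the desk; x points to its rear (hinge side), y to its left side, z up; its front faces -x. The rim of the body is at z 96 mm; under the lid is an open bay, x -44 to 44 mm, y -60 to 60 mm, with a trough-shaped cradle running along y. In front of the bay a platen roller lies across the body, its top at z 93 mm.
- lid (a joint): Angle of the printer's lid in rad: 0 shut, 1.8 against its stop (leaning back past upright). The hinge runs along the printer's y at the rear rim. While the lever hooks the lid it cannot rise; once freed a spring pops it up by itself to about 0.24, its front edge about 40 mm up. It is light (about 1 N at the front edge) and stays roughly where it is left; past about 1.5 it falls back onto its stop.
- lid_hinge (a point): A point on the lid's hinge line, midway across: 76 mm behind the printer's centre and 96 mm up. Axes as the lid's: shut, they are the printer's.
- lid_lip (a point): The middle of the lid's front edge: underside of the finger lip, 170 mm from the hinge line. The lip is 76 mm wide, 6 mm thick and stands out 9 mm in front of the body; behind it the lid's front bar has a flat underside, level with the rim when shut, which reaches 27 mm further back (from 161 to 134 mm from the hinge line) over the full width. Fingers tilted forward can get under it once the lid has popped up.
- latch (a joint): Angle of the bare-metal latch lever on the printer's left side in rad: 0 hooked upright, grows as its top swings forward (towards the printer's front, -x) and down, to 1.1. Its hook leaves the lid's stud at about 0.2. It turns stiffly (about 0.6 N at the tab) and stays where it is left.
- lever_pivot (a point): The lever's pivot, on the printer's left side at printer x -30, y 89, z 50 mm; the axis runs along the printer's y.
- lever_tab (a point): Centre of the rear face of the lever's finger tab, the face to pull forward (in printer axes, to -x, sinking on an arc about the pivot as it goes). The tab is 10 mm thick (x), reaches from printer y 86 to 116 mm and stands from z 107 to 139 mm when hooked: 20 mm above the shut lid. Behind it, to the left of the body and outside y 95 mm, there is free space for a finger; the lid's steel stud ends at y 90 mm.
- bay (a point): Where the roll's centre belongs: the middle of the bay, printer x 0, y 0, z 52 mm (44 mm below the rim). Axes are the printer's.
- label_roll: The fresh roll of white labels on a cardboard core, lying on its curved side on the desk: 60 mm in diameter, 58 mm long, about 0.2 kg, ends flat. Origin at its centre, 30 mm above the desk; its y axis is the roll's axis (it may have turned about it). Take it by its flat ends or across its diameter; it can roll. In the bay there are 31 mm beside each end of a centred roll, 14 mm in front and behind.
- roll_mid (a point): The centre of the label roll (same point as its origin).
- mug: Coffee mug, white with bands, 82 mm across, 118 mm with the handle, 94 mm high; origin under its middle. A bystander.
- tape: Wide roll of packing tape lying flat, 94 mm across, 48 mm high; origin under its middle. A bystander.
- stapler: Black stapler, 146x36x46 mm, at the left end of the desk; origin under its middle. A bystander.
- pen_pot: Black mesh pot with pens, 80 mm across, 147 mm high, at the right beside the computer; origin under its middle. A bystander.

How it is judged:
On the way, in this order (a step that is already met when the one before it is completed fails the run):
1. the lever is swung forward off the stud and the lid has sprung up, not yet tipped back (value of joint latch above 0.12 rad and value of joint lid above 0.08 rad), for 0.2 s.
2. the lid is tipped back past upright (value of joint lid above 1.6 rad), for 0.2 s.
At the end, for the whole second after the job is handed in: The lid rests open (over 1.6 rad), and the roll lies at rest in the cradle: its centre within 12 mm fore and aft, 20 mm sideways and -6/+7 mm in height of the bay point, its axis within 0.2 rad of the printer's crosswise direction (value of joint lid above 1.6 rad and x of roll_mid in the frame of bay between -0.012 and 0.012 m and y of roll_mid in the frame of bay between -0.02 and 0.02 m and z of roll_mid in the frame of bay between -0.006 and 0.007 m and angle between the y axis of label_roll and the y axis of printer, either way round below 0.2 rad and linear speed of label_roll below 0.03 m/s and angular speed of label_roll below 0.5 rad/s and velocity of joint lid below 0.1 rad/s); the robot touches nothing.
It fails at once if the roll is dropped or thrown into the printer (faster than 0.75 m/s within 60 mm of the bay) (distance between roll_mid and bay below 0.06 m and linear speed of label_roll above 0.75 m/s).
It fails at once if the coffee mug is shoved more than 40 mm or tipped (distance of mug from where it was at the start of the episode above 0.04 m or angle between mug's own z axis and vertical above 0.5 rad).
It fails at once if the roll of packing tape is shoved more than 40 mm or tipped (distance of tape from where it was at the start of the episode above 0.04 m or angle between tape's own z axis and vertical above 0.5 rad).
It fails at once if the stapler is shoved more than 40 mm or tipped (distance of stapler from where it was at the start of the episode above 0.04 m or angle between stapler's own z axis and vertical above 0.5 rad).
It fails at once if the pen pot is shoved more than 40 mm or tipped (distance of pen_pot from where it was at the start of the episode above 0.04 m or angle between pen_pot's own z axis and vertical above 0.5 rad).
It also fails if it takes over 72 s, if anything falls off the work surface, if the arm or the gripper's body presses on something with over 40 N, if the wrist force passes 120 N, or if a joint passes its speed limit or range.

### The arm

A 6-joint arm with a two-finger parallel gripper is mounted at the origin on a cart in front of the work surface, level with it; the furniture and walls round the work are solid. World frame = base frame: x ahead of the robot, y to its left, z up, the work surface at z = 0. Lengths are in m, angles in rad, forces in N, time in s.
With the tool pointing down it reaches from about 0.275 to 0.975 m from the base axis. Payload 8.4 kg.
Tool frame: the origin (TCP) lies midway between the tips of the shut fingers; the grasp point (between the pads) lies 19 mm behind it; z points along the fingers, y is the line along which they close (so a half turn about z gives the same grasp; the last joint's range is limited). The gripper opens to 92 mm and grips with 3 to 60 N. Pads are 20 mm wide; open, the fingers measure 128 mm over their backs; the gripper's body (75 mm by 189 mm) begins 69 mm behind the grasp point.
Start: joints at [1.297, 0.353, 1.633, -0, 1.155, -0.002], TCP at [0.168, 0.602, 0.179] pointing down, gripper open.
Joint ranges: [-2.63, 2.63], [-0.92, 2.1], [0.06, 2.66], [-1.3, 4.44], [0, 2.69], [-3.02, 3.02]. Speed limits (rad/s): [2.22, 2.22, 2.79, 3.14, 3.14, 3.14].

### API

Orientations are given as a unit quaternion [x, y, z, w].
In Python, from bench import observe, grab_frame, calibration, hand_in gives the robot as it stands.
- The arm moves only by the tool arm_command, never from a script. Its argument "increments" is a list of rows, each a list of 5 numbers: the shift along the tool's x, y, z as a fraction of full scale, then the turn about the tool's z as a fraction of full scale, then the closure, from -1 (fully open) to 1 (shut), so that 0 is half open. A call has 1 to 8 rows; each row is the pose to reach, as a shift and turn from the pose commanded when the call began, along the tool's axes at that moment; what a row does not reach only later rows make up. Full scale, the value 1, is 100 mm for a shift and pi/2 rad for a turn. A row lasts 1/8 s, in which the tool goes at most 62.5 mm and 10.7 degrees, less where a joint would pass 70% of its speed; a pose out of reach is approached as far as the arm can. A call with a number of a shift or a turn outside -1 to 1 is refused whole. A call with a gripper value outside its range is refused whole. The fingers move at their own pace and stop on an object; "force" is the grip in N (left out, the last holds). Time passes only in rows, so rows that repeat a pose let the fingers close. It gives the time, the measured TCP pose, the force, the opening and the grip force at its end, in the units of the state.
- observe(): the state, without advancing time (a new reading comes with each control period).
- grab_frame(name): name is "side" or "top" or "wrist"; returns (picture, depth): 400x640x3 uint8, red, green, blue; 400x640 float32, m along the optical axis (not along the pixel's ray), 0 where there is no reading.
- calibration(name): a dict with "vfov" (degrees; the focal length in pixels is half the picture's height over the tangent of half this angle, whatever the lens; pixels are square), "cx", "cy" (the principal point, pixels), "dist_coeffs" ([k1, k2, p1, p2, k3] as OpenCV has them; the pictures are not rectified), "camera_from_world" (4x4, takes a point from world to camera coordinates). Camera axes: x right, y down, z forward; pixel columns grow to the right and rows downward; lengths in m; the calibration is good to about 2 mm. A picture is of the moment at which its call begins: read the wrist's pose just before it. calibration takes no time and is no camera call; for the wrist camera it gives the pose at the moment of the call.
- hand_in(): hands the job in; it is judged then, once.
The state is a dict: "clock": time; "joint_pos": joint angles; "qd": joint speeds; "joint_torque": joint torques, N m; "ee_pos": TCP position; "tcp_rot": TCP orientation; "wrist_force": force on the tool from outside, world axes, zero at the start; "wrist_torque": the same for the moment, N m; "grip_width": finger opening in m; "grip_force": force on a finger pad.
Only numpy, scipy, OpenCV 4.12 (cv2) and the standard library are available. Lean on these libraries where they do the work, as an engineer would, in place of code of your own. Each camera call takes 0.05 s, during which the arm holds its last target. There are 200 camera calls.

## Working session

There is one attempt and no reset: what is moved stays moved. The work goes in short steps, Python scripts to look and compute and a tool call to move; the robot and the scene stay as the last step left them, time stands still between calls to the robot, and variables do not carry over. Pictures are saved under pics/ and viewed, at most 12 in all, crops included, and the job is handed in when it is done.

Besides the shell and the picture viewer there is one more tool, called after "Request:" by a JSON object that holds its "name" and its "arguments". arm_command: Moves the arm, as the interface text tells. Its arguments: {"type":"object","properties":{"increments":{"type":"array"},"force":{"type":"number"}},"required":["increments"]}

```bash
mkdir -p pics; ls; python3 - <<'E'
from bench import *
import cv2,numpy as np
np.set_printoptions(precision=4,suppress=True)
print(observe())
for n in("side","top"):
    p,d=grab_frame(n);cv2.imwrite(f"pics/{n}0.png",p[:,:,::-1]);np.savez(f"{n}0.npz",p=p,d=d)
    print(n,calibration(n))
E
```

```text
pics
{'clock': 0.0, 'joint_pos': array([ 1.2966,  0.3536,  1.6341, -0.    ,  1.1552, -0.0024]), 'qd': array([-0.0018,  0.0003, -0.0006, -0.0008,  0.0012, -0.0005]), 'joint_torque': array([  0.0021, -59.3845, -33.4213,   0.0699,   0.0232,  -0.0001]), 'ee_pos': array([0.1677, 0.6015, 0.1782]), 'tcp_rot': array([ 0.1355,  0.9908, -0.0007, -0.0001]), 'wrist_force': array([0.8696, 0.3375, 0.6212]), 'wrist_torque': array([ 0.0019, -0.013 , -0.0191]), 'grip_force': 0.0, 'grip_width': 0.09195200902635409}
side {'vfov': 49.98713331564051, 'cx': 320.97002876297256, 'cy': 200.4423645616679, 'dist_coeffs': array([-0.0072,  0.    ,  0.    ,  0.    ,  0.    ]), 'camera_from_world': array([[-0.7095,  0.7046,  0.0131,  0.3314],
       [ 0.4622,  0.4792, -0.7461, -0.1483],
       [-0.532 , -0.5233, -0.6657,  1.9083],
       [ 0.    ,  0.    ,  0.    ,  1.    ]])}
top {'vfov': 42.70407364806827, 'cx': 316.65769996878026, 'cy': 190.92757138628016, 'dist_coeffs': array([-0.0954,  0.    ,  0.    ,  0.    ,  0.    ]), 'camera_from_world': array([[-0.1671, -0.9859,  0.0031,  0.0868],
       [-0.9564,  0.1614, -0.2434,  0.4748],
       [ 0.2394, -0.0436, -0.9699,  1.6756],
       [ 0.    ,  0.    ,  0.    ,  1.    ]])}
```

View pics/side0.png

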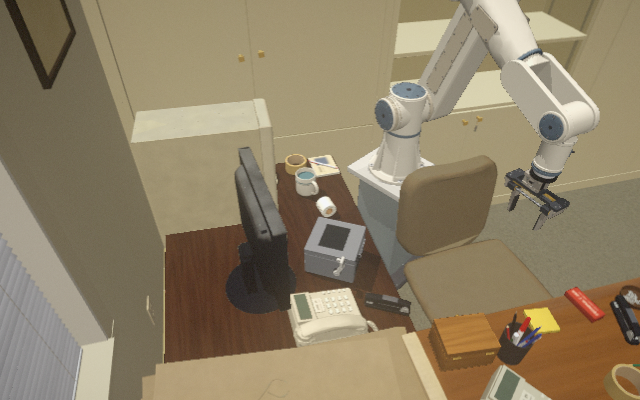

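View pics/top0.png

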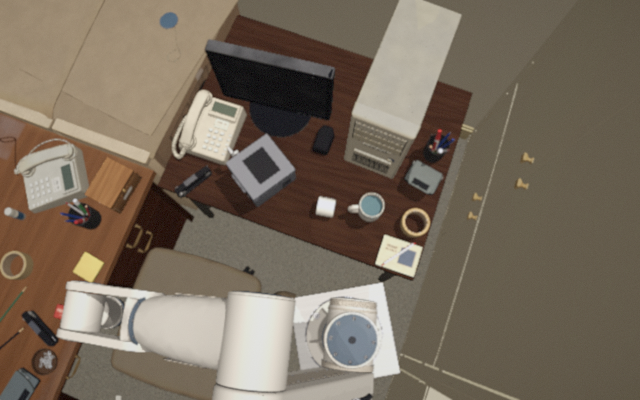

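The side view shows the printer at (335,248), its lever tab at about (340,265), the roll at (326,206) and the mug at (307,182). In the top view the printer is at (262,168), the lever at (233,153), the roll at (326,207) and the mug at (370,207). Next I measure from depth.

```bash
cat > h.py <<'E'
from bench import *
import cv2,numpy as np
from scipy.spatial.transform import Rotation as R
np.set_printoptions(precision=4,suppress=True)
def K(c,h=400):
    f=h/2/np.tan(np.radians(c['vfov']/2));return np.array([[f,0,c['cx']],[0,f,c['cy']],[0,0,1]])
def world(c,d):
    v,u=np.mgrid[:400,:640];uv=np.stack([u,v],-1).reshape(-1,1,2).astype(np.float64)
    n=cv2.undistortPoints(uv,K(c),c['dist_coeffs']).reshape(400,640,2)
    P=np.dstack([n[...,0]*d,n[...,1]*d,d])
    T=np.linalg.inv(c['camera_from_world']);W=P@T[:3,:3].T+T[:3,3]
    W[d<=0]=np.nan;return W
def proj(c,p):
    T=c['camera_from_world'];rv=cv2.Rodrigues(T[:3,:3])[0]
    return cv2.projectPoints(np.array(p,float).reshape(-1,1,3),rv,T[:3,3],K(c),c['dist_coeffs'])[0].reshape(-1,2)
E
python3 - <<'E'
from h import *
for n in("top","side"):
    z=np.load(n+"0.npz");W=world(calibration(n),z['d'].astype(float));p=z['p'].astype(int)
    b={'top':(215,110,300,215),'side':(295,210,375,285)}[n]
    S=W[b[1]:b[3],b[0]:b[2]].reshape(-1,3)
    lid=S[(abs(S[:,2]-.117)<.007)]
    r=cv2.minAreaRect(lid[:,:2].astype(np.float32)*1000);print(n,'lid',len(lid),lid.mean(0),r)
    hi=S[(S[:,2]>.129)&(S[:,2]<.15)];print('tab',len(hi),np.median(hi,0),hi.min(0),hi.max(0))
    b={'top':(305,190,345,225),'side':(310,192,342,220)}[n]
    S=W[b[1]:b[3],b[0]:b[2]].reshape(-1,3);q=p[b[1]:b[3],b[0]:b[2]].reshape(-1,3)
    m=(S[:,2]>.02)&(S[:,2]<.08);ro=S[m]
    print('roll',len(ro),ro.mean(0),ro.max(0),cv2.minAreaRect(ro[:,:2].astype(np.float32)*1000))
    t=ro[ro[:,2]>.053];print(' top',t.mean(0),cv2.minAreaRect(t[:,:2].astype(np.float32)*1000))
    c=t-t.mean(0);print(np.linalg.svd(c[:,:2],full_matrices=False)[2])
p=np.load("top0.npz")['p'];q=np.load("side0.npz")['p']
a=cv2.resize(p[105:230,205:395],(760,500),interpolation=2);cv2.imwrite('pics/c1.png',a[:,:,::-1])
E
```

```text
top lid 1879 [0.585  0.1789 0.1194] ((621.0415649414062, 129.87600708007812), (184.38931274414062, 310.4505920410156), 26.69108009338379)
tab 75 [0.6191 0.2353 0.1317] [0.4856 0.0214 0.129 ] [0.7536 0.2824 0.1438]
roll 308 [ 0.4272 -0.0136  0.0534] [0.4685 0.0204 0.0717] ((431.3576354980469, -15.085960388183594), (57.25651931762695, 63.912471771240234), 70.11972045898438)
 top [ 0.4287 -0.0143  0.0595] ((429.7457580566406, -14.703826904296875), (57.341209411621094, 46.468055725097656), 65.9684066772461)
[[-0.4126 -0.9109]
 [ 0.9109 -0.4126]]
side lid 1874 [0.5918 0.1885 0.1187] ((600.3283081054688, 192.2122802734375), (197.87155151367188, 175.50169372558594), 26.963083267211914)
tab 27 [0.6548 0.2747 0.1363] [0.6417 0.2641 0.1296] [0.6651 0.2827 0.143 ]
roll 248 [ 0.4383 -0.0121  0.0451] [0.4685 0.0267 0.0641] ((420.2740478515625, -46.98077392578125), (138.72879028320312, 63.17628860473633), 71.20450592041016)
 top [ 0.4334 -0.011   0.0572] ((431.38958740234375, -11.788955688476562), (59.61692428588867, 36.21931838989258), 70.24370574951172)
[[ 0.2363  0.9717]
 [-0.9717  0.2363]]
```

View pics/c1.png

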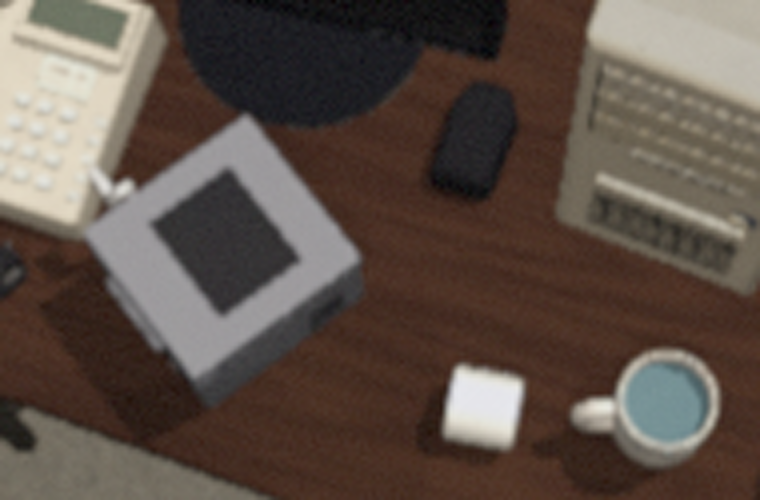

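The crop shows the lid corners at (85,237), (248,115), (360,262) and (212,403). The lip is on the lower-left side at (140,315), the lever is upper-left at (115,190), and the mug handle lies at (575,412), right of the roll at (485,407). So the printer's front faces lower-left.

```bash
python3 - <<'E'
from h import *
z=np.load("top0.npz");c=calibration("top");W=world(c,z['d'].astype(float))
def plane(uv,h):
    n=cv2.undistortPoints(np.array(uv,float).reshape(-1,1,2),K(c),c['dist_coeffs']).reshape(-1,2)
    T=np.linalg.inv(c['camera_from_world']);d=np.c_[n,np.ones(len(n))]@T[:3,:3].T;o=T[:3,3]
    return o+d*((h-o[2])/d[:,2])[:,None]
cr=lambda x,y:(205+x/4-.4,105+y/4-.4)
L=plane([cr(85,237),cr(248,115),cr(360,262),cr(212,403)],.119);print('lid corners FL,RL,RR,FR\n',L,'mean',L.mean(0))
print('edges',np.linalg.norm(L-np.roll(L,-1,0),axis=1))
a=[L[0]-L[3],L[1]-L[2]];print('y_p ang',[np.degrees(np.arctan2(v[1],v[0])) for v in a]);a=[L[1]-L[0],L[2]-L[3]];print('x_p ang',[np.degrees(np.arctan2(v[1],v[0])) for v in a])
m=((W[...,2]>.112)&(W[...,2]<.127)).astype(np.uint8);n,lab=cv2.connectedComponents(m);k=lab[168,262]
P=W[lab==k];print('depth lid',len(P),cv2.minAreaRect(P[:,:2].astype(np.float32)*1000))
print('tab top',plane([cr(122,190)],.139))
print('mug handle tip, roll corners',plane([cr(573,412)],.06),'\n',plane([cr(450,365),cr(525,370),cr(517,452),cr(443,443)],.05))
for lo,hi in((.17,.25),(.25,.35),(.35,.5)):
    s=(W[...,2]>lo)&(W[...,2]<hi);s[130:]=0;s[:,:200]=0;s[:,335:]=0
    Q=W[s];print('monitor',lo,len(Q),Q.min(0) if len(Q) else '',Q.max(0) if len(Q) else '')
s=W[90:165,170:245].reshape(-1,3);s=s[(s[:,2]<.11)];print('phone max z',np.nanpercentile(s[:,2],[50,90,99]))
zs=np.load("side0.npz");V=world(calibration("side"),zs['d'].astype(float))[150:310,235:285].reshape(-1,3);V=V[V[:,2]>.12]
print('mon side',np.nanmin(V,0),np.nanmax(V,0))
for lo in(.12,.2,.3):
    q=V[(V[:,2]>lo)&(V[:,2]<lo+.1)];print(lo,cv2.minAreaRect(q[:,:2].astype(np.float32)*1000),q[:,0].min(),q[np.argmin(q[:,0])])
E
```

```text
lid corners FL,RL,RR,FR
 [[0.6093 0.291  0.119 ]
 [0.693  0.142  0.119 ]
 [0.5498 0.0691 0.119 ]
 [0.452  0.2063 0.119 ]] mean [0.576  0.1771 0.119 ]
edges [0.1709 0.1607 0.1685 0.1786]
y_p ang [np.float64(28.290618456447778), np.float64(26.97835918975403)]
x_p ang [np.float64(-60.68565641320329), np.float64(-54.54480204681053)]
depth lid 2215 ((586.4701538085938, 185.6239013671875), (170.287353515625, 177.8999786376953), 27.880149841308594)
tab top [[0.6377 0.2532 0.139 ]]
mug handle tip, roll corners [[ 0.4079 -0.0873  0.06  ]] 
 [[ 0.4675  0.0074  0.05  ]
 [ 0.4526 -0.0547  0.05  ]
 [ 0.3839 -0.0355  0.05  ]
 [ 0.4019  0.0245  0.05  ]]
monitor 0.17 1164 [ 0.7073 -0.0878  0.17  ] [0.8685 0.2742 0.25  ]
monitor 0.25 1691 [ 0.709  -0.0884  0.2501] [0.8677 0.275  0.35  ]
monitor 0.35 2794 [ 0.7088 -0.0893  0.3501] [0.8963 0.2755 0.4312]
phone max z [0.0452 0.097  0.1076]
mon side [ 0.546  -0.1852  0.12  ] [0.9053 0.2766 0.4245]
0.12 ((774.4108276367188, 9.348846435546875), (557.0379638671875, 151.87623596191406), 52.36598205566406) 0.5460102615515606 [ 0.546  -0.1662  0.1645]
0.2 ((783.905517578125, 38.35322570800781), (500.9267883300781, 132.68057250976562), 53.05350875854492) 0.5803408324204234 [ 0.5803 -0.1219  0.2656]
0.3 ((784.625732421875, 45.93092346191406), (490.1982116699219, 128.45822143554688), 53.666507720947266) 0.5876665274754508 [ 0.5877 -0.1135  0.3197]
```

Request:
{"name": "arm_command", "arguments": {"increments": [[-0.5,-0.2,-0.5,0,1],[-1,-0.5,-1,0,1],[-1,-0.5,-1,0,1],[-1,-0.5,-1,0,1]]}}

```text
clock: 0.6
ee_pos: [0.2514, 0.5271, 0.2796]
tcp_rot: [0.136, 0.991, 0.001, 0.0]
wrist_force: [0.4, -0.2, -1.3]
grip_width: 0.0542
grip_force: 0.0
```

Request:
{"name": "arm_command", "arguments": {"increments": [[-0.5,-0.25,0,0,1],[-1,-0.5,0,0,1],[-1,-0.5,0,0,1]]}}

```text
clock: 0.98
ee_pos: [0.3343, 0.4504, 0.2768]
tcp_rot: [0.137, 0.991, -0.001, -0.001]
wrist_force: [-1.7, 0.4, -0.1]
grip_width: 0.024
grip_force: 0.0
```

Request:
{"name": "arm_command", "arguments": {"increments": [[-0.5,-0.25,0,0,1],[-1,-0.5,0,0,1],[-1,-0.5,0,0,1]]}}

```text
clock: 1.35
ee_pos: [0.4172, 0.3762, 0.2772]
tcp_rot: [0.137, 0.991, -0.001, -0.001]
wrist_force: [-0.6, 0.7, -0.7]
grip_width: 0.0004
grip_force: 0.0
```

Request:
{"name": "arm_command", "arguments": {"increments": [[-0.5,-0.25,0,0,1],[-1,-0.5,0,0,1],[-1,-0.5,0,0,1],[-1,-0.5,0,0,1]]}}

```text
clock: 1.85
ee_pos: [0.4981, 0.3036, 0.2778]
tcp_rot: [0.135, 0.991, -0.0, -0.001]
wrist_force: [-1.1, -0.1, 0.3]
grip_width: 0.0005
grip_force: 0.0
```

Now a closer look with the wrist camera.

```bash
python3 - <<'E'
from h import *
c=calibration("wrist");p,d=grab_frame("wrist");cv2.imwrite("pics/w1.png",p[:,:,::-1]);np.savez("w1.npz",p=p,d=d,T=c['camera_from_world'])
print(c); print(np.linalg.inv(c['camera_from_world'])[:3,3])
W=world(c,d.astype(float))
m=((W[...,2]>.114)&(W[...,2]<.125)).astype(np.uint8);n,lab,st,ce=cv2.connectedComponentsWithStats(m);k=1+np.argmax(st[1:,4]);P=W[lab==k]
print(st[k],P.mean(0),cv2.minAreaRect(P[:,:2].astype(np.float32)*1000))
z=np.load("top0.npz");V=world(calibration("top"),z['d'].astype(float))[:130,200:335].reshape(-1,3)
for y in np.arange(-.08,.3,.05):
    q=V[(V[:,2]>.2)&(abs(V[:,1]-y)<.02)];print('mon y%.2f'%y,np.percentile(q[:,0],2) if len(q) else None)
E
```

```text
{'vfov': 58.020205560310174, 'cx': 320.8836352404297, 'cy': 200.94134797974635, 'dist_coeffs': array([0.0078, 0.    , 0.    , 0.    , 0.    ]), 'camera_from_world': array([[ 0.2668,  0.9637, -0.0008, -0.4253],
       [ 0.9248, -0.2558,  0.2817, -0.4426],
       [ 0.2713, -0.0759, -0.9595,  0.3759],
       [ 0.    ,  0.    ,  0.    ,  1.    ]])}
[0.4208 0.3252 0.485 ]
[  136   176   170   145 12988] [0.5542 0.1773 0.1219] ((570.8466186523438, 174.62393188476562), (127.24657440185547, 171.7571258544922), 28.316818237304688)
mon y-0.08 0.7099653102612121
mon y-0.03 0.7227034282422441
mon y0.02 0.7444530302895377
mon y0.07 0.767149061354693
mon y0.12 0.7896316993590492
mon y0.17 0.8124208006874081
mon y0.22 0.8345551666253955
mon y0.27 0.8557706083602803
```

View pics/w1.png

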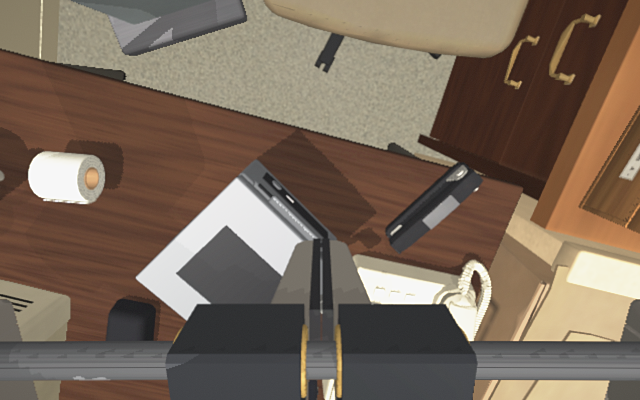

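The wrist view shows the lid's front-right corner at (240,178), right-rear at (137,277) and front-left at about (320,240) beside the fingers. The roll is at (67,178) with its core end at (92,178). The monitor leaves enough room.

```bash
cat >> h.py <<'E'
def rays(c,uv,h):
    n=cv2.undistortPoints(np.array(uv,float).reshape(-1,1,2),K(c),c['dist_coeffs']).reshape(-1,2)
    T=np.linalg.inv(c['camera_from_world']);d=np.c_[n,np.ones(len(n))]@T[:3,:3].T;o=T[:3,3]
    return o+d*((h-o[2])/d[:,2])[:,None]
E
python3 - <<'E'
from h import *
z=np.load("w1.npz");c=calibration("wrist");c['camera_from_world']=z['T'];p=z['p']
# refine lid outline: bright bluish-white region
g=cv2.cvtColor(p,cv2.COLOR_RGB2GRAY);W=world(c,z['d'].astype(float))
m=((W[...,2]>.112)&(W[...,2]<.128)).astype(np.uint8);n,lab,st,ce=cv2.connectedComponentsWithStats(m);k=1+np.argmax(st[1:,4])
ct=max(cv2.findContours((lab==k).astype(np.uint8),0,1)[0],key=cv2.contourArea)
ap=cv2.approxPolyDP(ct,5,True).reshape(-1,2);print(ap.tolist())
Q=rays(c,ap,.119);print(Q)
a=np.radians(28.1);xp=np.array([np.sin(a),-np.cos(a)]);yp=np.array([np.cos(a),np.sin(a)])
print('printer coords rel (0.585,0.185):\n',np.c_[(Q[:,:2]-[.585,.185])@xp,(Q[:,:2]-[.585,.185])@yp])
# side/top cam depth lid, robust edges in printer axes
for n,px in(("top",(262,168)),("side",(335,225))):
    s=np.load(n+"0.npz");V=world(calibration(n),s['d'].astype(float))
    m=((V[...,2]>.112)&(V[...,2]<.127)).astype(np.uint8);_,l=cv2.connectedComponents(m);P=V[l==l[px[1],px[0]]]
    X=(P[:,:2]-[.585,.185])@xp;Y=(P[:,:2]-[.585,.185])@yp
    print(n,len(P),np.percentile(X,[1,99]),np.percentile(Y,[1,99]),P[:,2].mean())
E
```

```text
[[239, 176], [136, 277], [186, 320], [197, 303], [270, 303], [294, 244], [305, 239]]
[[0.4757 0.2217 0.119 ]
 [0.5548 0.072  0.119 ]
 [0.6221 0.1056 0.119 ]
 [0.6043 0.126  0.119 ]
 [0.6268 0.207  0.119 ]
 [0.5638 0.2547 0.119 ]
 [0.5614 0.268  0.119 ]]
printer coords rel (0.585,0.185):
 [[-0.0838 -0.0791]
 [ 0.0855 -0.0799]
 [ 0.0875 -0.0047]
 [ 0.0611 -0.0107]
 [ 0.0003  0.0473]
 [-0.0715  0.0142]
 [-0.0843  0.0183]]
top 2215 [-0.0812  0.0864] [-0.0822  0.0786] 0.12061913688181879
side 1857 [-0.0818  0.0851] [-0.0781  0.0816] 0.11893909808712598
```

Request:
{"name": "arm_command", "arguments": {"increments": [[0,0,0,-0.1,1],[0,0,0,-0.2,1],[0,0,0,-0.3,1],[0,0,0,-0.4,1],[0,0,0,-0.484,1],[0,0,0,-0.484,1]]}}

```text
clock: 2.65
ee_pos: [0.4982, 0.3035, 0.2787]
tcp_rot: [-0.242, 0.97, 0.0, -0.0]
wrist_force: [-0.7, 0.5, -0.4]
grip_width: 0.0003
grip_force: 0.0
```

Request:
{"name": "arm_command", "arguments": {"increments": [[-0.5,-0.5,0,0,1],[-1,-1,0,0,1],[-1,-1,0,0,1],[-1,-1,0,0,1]]}}

```text
clock: 3.15
ee_pos: [0.6343, 0.261, 0.2781]
tcp_rot: [-0.241, 0.971, 0.0, -0.001]
wrist_force: [-0.7, 0.4, -0.7]
grip_width: 0.0007
grip_force: 0.0
```

Request:
{"name": "arm_command", "arguments": {"increments": [[-0.28,-0.475,0.5,0,1],[-0.28,-0.475,0.9,0,1],[-0.28,-0.475,0.9,0,1],[-0.28,-0.475,0.9,0,1]]}}

```text
clock: 3.65
ee_pos: [0.6812, 0.2333, 0.1911]
tcp_rot: [-0.242, 0.97, 0.0, 0.001]
wrist_force: [0.4, -0.3, 0.1]
grip_width: 0.0006
grip_force: 0.0
```

Request:
{"name": "arm_command", "arguments": {"increments": [[0,0,0.3,0,1],[0,0,0.6,0,1],[0,0,0.8,0,1],[0,0,0.8,0,1]]}}

```text
clock: 4.15
ee_pos: [0.6811, 0.2323, 0.1091]
tcp_rot: [-0.242, 0.97, 0.0, -0.0]
wrist_force: [0.7, 0.6, 1.3]
grip_width: 0.0004
grip_force: 0.0
```

Request:
{"name": "arm_command", "arguments": {"increments": [[0,0.1,0,0,1],[0,0.18,0.02,0,1],[0,0.26,0.04,0,1],[0,0.34,0.08,0,1],[0,0.42,0.12,0,1],[0,0.5,0.16,0,1],[0,0.58,0.22,0,1],[0,0.58,0.22,0,1]]}}

```text
clock: 5.15
ee_pos: [0.6535, 0.2835, 0.0859]
tcp_rot: [-0.242, 0.97, -0.0, -0.001]
wrist_force: [-0.8, -0.4, -0.4]
grip_width: 0.0
grip_force: 0.0
```

```bash
python3 - <<'E'
from h import *
p,d=grab_frame("side");np.savez("s2.npz",p=p,d=d)
a=cv2.resize(p[190:310,280:400],(600,600),interpolation=2);cv2.imwrite('pics/s2.png',a[:,:,::-1])
V=world(calibration("side"),d.astype(float))
a=np.radians(28.1);xp=np.array([np.sin(a),-np.cos(a)]);yp=np.array([np.cos(a),np.sin(a)])
X=(V[...,:2]-[.585,.185])@xp;Y=(V[...,:2]-[.585,.185])@yp
for x in(-.085,-.07,-.05,0,.05,.08):
    s=(abs(X-x)<.006)&(abs(Y+.04)<.02)&(V[...,2]>.08)&(V[...,2]<.2);print(x,s.sum(),np.percentile(V[...,2][s],[50,90]) if s.any() else '')
E
```

```text
-0.085 11 [0.0859 0.1399]
-0.07 29 [0.1477 0.1511]
-0.05 0 
0 0 
0.05 9 [0.1254 0.1266]
0.08 18 [0.1175 0.1211]
```

View pics/s2.png

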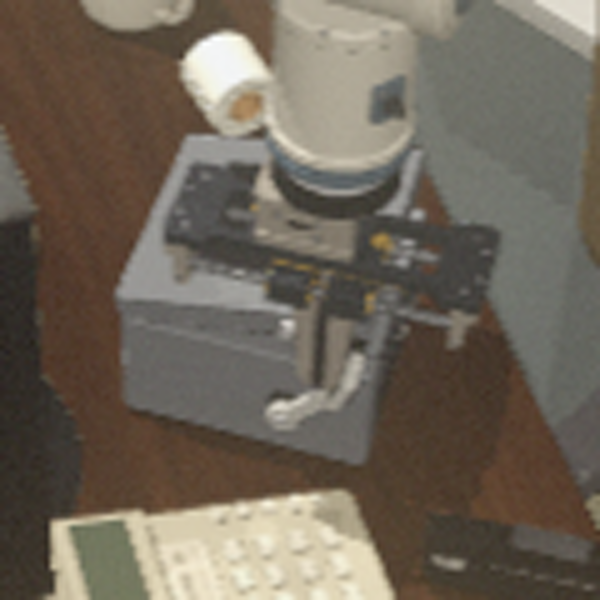

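The crop shows the lever (280,410) to (350,370) swung forward and a gap under the lid, which has popped. Next I withdraw, turn the gripper crosswise and go above the lip.

Request:
{"name": "arm_command", "arguments": {"increments": [[0,-0.06,-0.2,0,1],[0,-0.06,-0.7,0,1],[0,-0.06,-1,0,1],[0,-0.06,-1,0,1]]}}

```text
clock: 5.7
ee_pos: [0.6597, 0.278, 0.1917]
tcp_rot: [-0.242, 0.97, 0.0, 0.003]
wrist_force: [0.0, -1.1, -1.0]
grip_width: 0.0002
grip_force: 0.0
```

Request:
{"name": "arm_command", "arguments": {"increments": [[0,0,-0.5,0.11,-0.6],[0.2,0,-1,0.22,-0.6],[0.5,0.1,-1,0.33,-0.6],[0.8,0.3,-1,0.44,-0.6],[1,0.5,-1,0.55,-0.6],[1,0.7,-1,0.66,-0.6],[1,0.9,-1,0.77,-0.6],[1,1,-1,0.88,-0.6]]}}

```text
clock: 6.7
ee_pos: [0.5213, 0.3193, 0.2864]
tcp_rot: [0.435, 0.901, -0.0, -0.0]
wrist_force: [-0.4, -0.4, -0.4]
grip_width: 0.0733
grip_force: 0.0
```

Request:
{"name": "arm_command", "arguments": {"increments": [[0,0,0,0.12,-0.8],[0,0,0,0.12,-0.8],[0,0,0,0.12,-0.8]]}}

```text
clock: 7.08
ee_pos: [0.522, 0.3187, 0.2866]
tcp_rot: [0.514, 0.858, -0.0, -0.0]
wrist_force: [0.3, 0.6, -0.9]
grip_width: 0.0827
grip_force: 0.0
```

```bash
cat >> h.py <<'E'
a=np.radians(28.1);xp=np.array([np.sin(a),-np.cos(a)]);yp=np.array([np.cos(a),np.sin(a)])
def pr(W): return np.stack([(W[...,:2]-[.585,.185])@xp,(W[...,:2]-[.585,.185])@yp,W[...,2]],-1)
E
python3 - <<'E'
from h import *
s=observe();print(s['ee_pos'],s['tcp_rot'],pr(s['ee_pos']),s['joint_pos'],s['grip_width'])
c=calibration("wrist");p,d=grab_frame("wrist");cv2.imwrite("pics/w2.png",p[:,:,::-1]);np.savez("w2.npz",p=p,d=d,T=c['camera_from_world'])
P=pr(world(c,d.astype(float)))
for y in(-.06,.0,.06):
  m=(abs(P[...,1]-y)<.008)&(P[...,2]>.1)&(P[...,2]<.2)
  q=P[m];q=q[np.argsort(q[:,0])];print(y,len(q));print(q[::max(1,len(q)//10)])
E
```

```text
[0.522  0.3187 0.2866] [ 0.5135  0.8581 -0.0003 -0.0001] [-0.1476  0.0074  0.2866] [ 0.5457  0.2515  1.5341 -0.      1.3565  0.0535] 0.08273465693365425
-0.06 1419
[[-0.0779 -0.0588  0.1423]
 [-0.0736 -0.0592  0.153 ]
 [-0.0636 -0.0613  0.1557]
 [-0.0517 -0.0656  0.1524]
 [-0.0392 -0.0623  0.1509]
 [-0.0263 -0.0549  0.147 ]
 [-0.012  -0.0525  0.1457]
 [ 0.0031 -0.0618  0.1398]
 [ 0.0187 -0.0677  0.1359]
 [ 0.0351 -0.0657  0.1316]
 [ 0.0533 -0.0672  0.1276]]
0.0 1561
[[-0.0866 -0.005   0.1439]
 [-0.0762 -0.0009  0.1432]
 [-0.07   -0.0016  0.1571]
 [-0.0576  0.0045  0.1546]
 [-0.044  -0.0019  0.1507]
 [-0.0298 -0.0074  0.1465]
 [-0.0153 -0.0043  0.1449]
 [-0.0004 -0.0068  0.1411]
 [ 0.016  -0.0024  0.1378]
 [ 0.0342  0.0078  0.1327]
 [ 0.0531  0.0008  0.1277]]
0.06 1436
[[-0.0778  0.0662  0.1438]
 [-0.0737  0.0664  0.1574]
 [-0.064   0.062   0.1557]
 [-0.0523  0.0566  0.1529]
 [-0.0392  0.067   0.1502]
 [-0.0258  0.0608  0.1457]
 [-0.0122  0.0671  0.1434]
 [ 0.0029  0.0537  0.1397]
 [ 0.0185  0.0639  0.1357]
 [ 0.0351  0.0558  0.1312]
 [ 0.053   0.0676  0.1275]]
```

View pics/w2.png

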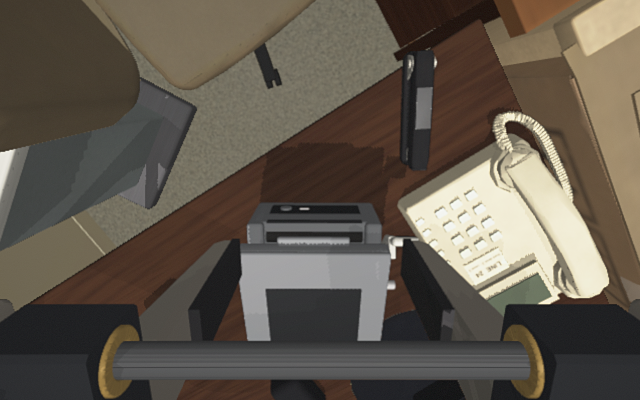

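The wrist view from the front shows the lip at columns 277–350, row 241, centred on the lid. Depth puts the lid slope at 0.24 rad. I'll pinch the lip by its sides.

Request:
{"name": "arm_command", "arguments": {"increments": [[-0.3,-0.074,0.4,0,-1],[-0.566,-0.074,0.9,0,-1],[-0.566,-0.074,0.9,0,-1],[-0.566,-0.074,0.9,0,-1]]}}

```text
clock: 7.62
ee_pos: [0.5427, 0.2663, 0.1981]
tcp_rot: [0.515, 0.857, 0.001, 0.0]
wrist_force: [-0.5, -1.2, 0.9]
grip_width: 0.0919
grip_force: 0.0
```

Request:
{"name": "arm_command", "arguments": {"increments": [[0,0,0.3,0,-1],[0,0,0.5,0,-1],[0,0,0.61,0,-1],[0,0,0.61,0,-1],[0,0,0.61,0,-1]]}}

```text
clock: 8.25
ee_pos: [0.5428, 0.2663, 0.1372]
tcp_rot: [0.515, 0.857, 0.001, 0.001]
wrist_force: [0.1, 0.1, 0.5]
grip_width: 0.092
grip_force: 0.0
```

Request:
{"name": "arm_command", "arguments": {"increments": [[0,0,0,0,-0.5],[0,0,0,0,0],[0,0,0,0,0.2],[0,0,0,0,0.2],[0,0,0,0,0.2],[0,0,0,0,0.2]], "force": 12}}

```text
clock: 9.0
ee_pos: [0.5421, 0.2657, 0.1359]
tcp_rot: [0.515, 0.857, -0.0, -0.0]
wrist_force: [0.4, -0.2, -0.4]
grip_width: 0.0372
grip_force: 0.0
```

```bash
python3 - <<'E'
from h import *
s=observe();print(pr(s['ee_pos']),s['grip_width'])
c=calibration("wrist");p,d=grab_frame("wrist");np.savez("w3.npz",p=p,d=d,T=c['camera_from_world'])
cv2.imwrite("pics/w3.png",cv2.resize(p[170:370,180:460],(784,560),interpolation=2)[:,:,::-1])
P=pr(world(c,d.astype(float)))
for y in(-.06,-.032,0,.032,.06):
  m=(abs(P[...,1]-y)<.004)&(P[...,2]>.1)&(P[...,2]<.2)&(P[...,0]<-.06)
  q=P[m];q=q[np.argsort(q[:,0])];print(y,len(q));print(q[::max(1,len(q)//8)])
E
```

```text
[-0.0914  0.0001  0.1359] 0.037235425642121296
-0.06 523
[[-0.0779 -0.0606  0.1427]
 [-0.0764 -0.0571  0.1451]
 [-0.0754 -0.056   0.1497]
 [-0.074  -0.0628  0.1532]
 [-0.0729 -0.0624  0.1549]
 [-0.0709 -0.0622  0.1582]
 [-0.0674 -0.0612  0.1566]
 [-0.0638 -0.0635  0.1559]
 [-0.0602 -0.0596  0.1542]]
-0.032 175
[[-0.1024 -0.0316  0.199 ]
 [-0.1019 -0.0303  0.1861]
 [-0.1017 -0.0301  0.1902]
 [-0.1016 -0.03    0.1878]
 [-0.1015 -0.0289  0.1919]
 [-0.1014 -0.0312  0.1839]
 [-0.1013 -0.0314  0.1956]
 [-0.1012 -0.029   0.1965]
 [-0.1009 -0.0281  0.1792]]
0 672
[[-0.0867  0.0011  0.145 ]
 [-0.0837  0.0011  0.1455]
 [-0.0793  0.0035  0.1457]
 [-0.0759 -0.0001  0.1496]
 [-0.0743  0.0017  0.1503]
 [-0.0728  0.0033  0.1573]
 [-0.069   0.0005  0.1572]
 [-0.0645 -0.0001  0.1562]]
0.032 143
[[-0.1024  0.029   0.1972]
 [-0.1018  0.0288  0.1989]
 [-0.1016  0.0287  0.1995]
 [-0.1015  0.0286  0.1921]
 [-0.1014  0.0291  0.1864]
 [-0.1013  0.0323  0.1989]
 [-0.1012  0.0293  0.1825]
 [-0.101   0.029   0.1844]
 [-0.1008  0.0316  0.1884]]
0.06 518
[[-0.0778  0.0593  0.1427]
 [-0.0765  0.0568  0.1456]
 [-0.0754  0.0612  0.1472]
 [-0.0738  0.0583  0.152 ]
 [-0.0729  0.0575  0.1575]
 [-0.0707  0.0606  0.157 ]
 [-0.0675  0.0626  0.1569]
 [-0.064   0.0587  0.1554]
 [-0.0604  0.0568  0.1548]]
```

View pics/w3.png

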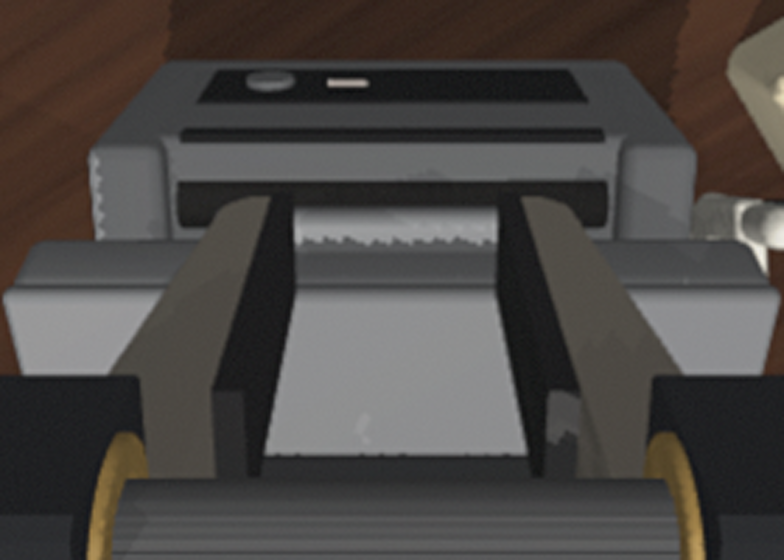

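```bash
python3 - <<'E'
from h import *
for f in("w3","w2"):
  z=np.load(f+".npz");c=calibration("wrist");c['camera_from_world']=z['T'];P=pr(world(c,z['d'].astype(float)))
  u=323 if f=="w3" else 313
  print(f)
  for v in (range(236,276,3) if f=="w3" else range(222,262,3)): print(v,P[v,u],z['p'][v,u])
z=np.load("w3.npz");c['camera_from_world']=z['T'];P=pr(world(c,z['d'].astype(float)))
print('left finger face row250',[(u,P[250,u]) for u in range(252,292,4)])
print('tips',[(v,P[v,270]) for v in range(234,256,3)])
E
```

```text
w3
236 [-0.0702  0.0014  0.0917] [31 30 29]
239 [-0.0681  0.0014  0.0924] [37 35 34]
242 [-0.0656  0.0014  0.0923] [35 35 35]
245 [-0.0852  0.0011  0.1431] [87 87 89]
248 [-0.0844  0.0011  0.1457] [131 133 134]
251 [-0.0823  0.0011  0.1454] [152 152 154]
254 [-0.0803  0.0011  0.1453] [152 154 155]
257 [-0.0783  0.0011  0.145 ] [88 89 91]
260 [-0.0763  0.0011  0.145 ] [73 74 76]
263 [-0.0755  0.0011  0.1474] [72 72 74]
266 [-0.075   0.0011  0.1504] [75 76 76]
269 [-0.0737  0.0011  0.1515] [83 84 85]
272 [-0.0743  0.001   0.1564] [65 66 67]
275 [-0.0726  0.001   0.1568] [116 117 118]
w2
222 [-0.0817 -0.0021  0.0874] [49 49 50]
225 [-0.0784 -0.002   0.089 ] [111 113 113]
228 [-0.0747 -0.002   0.0891] [110 110 112]
231 [-0.0712 -0.002   0.0901] [87 87 88]
234 [-0.0678 -0.002   0.0911] [34 34 34]
237 [-0.0859 -0.0008  0.1449] [90 91 92]
240 [-0.0831 -0.0008  0.1463] [173 174 174]
243 [-0.0791 -0.0009  0.1449] [153 154 155]
246 [-0.0763 -0.0008  0.1461] [85 85 86]
249 [-0.0749 -0.0007  0.1507] [84 86 86]
252 [-0.0736 -0.0007  0.1551] [87 88 88]
255 [-0.0712 -0.0006  0.1573] [158 159 160]
2
[... 188 characters left out ...]
.1865])), (260, array([-0.1012, -0.029 ,  0.1858])), (264, array([-0.1013, -0.027 ,  0.186 ])), (268, array([-0.1012, -0.0252,  0.1857])), (272, array([-0.1016, -0.0232,  0.1866])), (276, array([-0.1022, -0.0211,  0.188 ])), (280, array([-0.1018, -0.0193,  0.1872])), (284, array([-0.0956, -0.019 ,  0.1734])), (288, array([-0.0835, -0.0196,  0.1464]))]
tips [(234, array([-0.0713, -0.0383,  0.0903])), (237, array([-0.07 , -0.038,  0.093])), (240, array([-0.101 , -0.0259,  0.1732])), (243, array([-0.1008, -0.0255,  0.1766])), (246, array([-0.1014, -0.0248,  0.1817])), (249, array([-0.1013, -0.0244,  0.1848])), (252, array([-0.1015, -0.0238,  0.1887])), (255, array([-0.1019, -0.0233,  0.1928]))]
```

Request:
{"name": "arm_command", "arguments": {"increments": [[0,0,-0.2,0,-0.2],[0,0,-0.2,0,-0.8],[0,0,-0.2,0,-1],[0,0,-0.2,0,-1],[0,0,0,0,-1],[0,0,0.12,0,-1],[0,0,0.12,0,-1]]}}

```text
clock: 9.93
ee_pos: [0.5412, 0.2653, 0.1226]
tcp_rot: [0.515, 0.857, -0.001, -0.001]
wrist_force: [-0.3, 0.2, -0.3]
grip_width: 0.0924
grip_force: 0.0
```

Request:
{"name": "arm_command", "arguments": {"increments": [[0,0,0,0,-0.5],[0,0,0,0,0],[0,0,0,0,0.1],[0,0,0,0,0.1],[0,0,0,0,0.1]], "force": 12}}

```text
clock: 10.55
ee_pos: [0.5421, 0.2657, 0.124]
tcp_rot: [0.515, 0.857, 0.0, 0.0]
wrist_force: [0.1, 0.2, 0.2]
grip_width: 0.0437
grip_force: 0.0
```

```bash
python3 - <<'E'
from h import *
s=observe();print(pr(s['ee_pos']),s['grip_width'])
c=calibration("wrist");p,d=grab_frame("wrist");np.savez("w4.npz",p=p,d=d,T=c['camera_from_world'])
P=pr(world(c,d.astype(float)))
for v in range(215,262,4): print(v,[tuple((P[v,u]*1000).round().astype(int).tolist()) for u in (262,268,274,280,284,288,300,320)])
cv2.imwrite("pics/w4.png",cv2.resize(p[190:290,230:410],(792,440),interpolation=2)[:,:,::-1])
E
```

```text
[-0.0914  0.0002  0.124 ] 0.043733536261243426
215 [(-84, -45, 70), (-84, -40, 70), (-83, -36, 69), (-83, -31, 69), (-84, -28, 70), (-84, -25, 70), (-83, -16, 68), (-83, -1, 70)]
219 [(-83, -44, 79), (-83, -39, 78), (-83, -35, 79), (-83, -30, 79), (-83, -27, 79), (-84, -24, 79), (-83, -16, 78), (-83, -1, 79)]
223 [(-84, -42, 90), (-84, -38, 89), (-84, -34, 88), (-83, -29, 88), (-84, -26, 89), (-84, -24, 88), (-84, -15, 89), (-84, -1, 89)]
227 [(-81, -42, 90), (-81, -38, 89), (-81, -34, 89), (-81, -29, 89), (-81, -26, 89), (-81, -24, 89), (-80, -15, 88), (-81, -1, 89)]
231 [(-78, -42, 90), (-78, -38, 89), (-78, -34, 88), (-78, -29, 90), (-79, -26, 91), (-78, -24, 88), (-78, -15, 89), (-77, -1, 88)]
235 [(-75, -42, 90), (-75, -38, 91), (-75, -34, 90), (-75, -29, 90), (-75, -26, 90), (-75, -24, 89), (-74, -15, 88), (-75, -1, 90)]
239 [(-72, -42, 91), (-72, -38, 89), (-102, -24, 162), (-72, -29, 90), (-71, -27, 87), (-71, -24, 88), (-71, -15, 89), (-72, -1, 89)]
243 [(-101, -29, 165), (-102, -26, 168), (-102, -23, 168), (-69, -29, 91), (-69, -27, 91), (-69, -24, 91), (-70, -15, 92), (-70, -1, 91)]
247 [(-101, -28, 171), (-102, -25, 171), (-102, -23, 172), (-67, -29, 93), (-67, -27, 92), (-68, -23, 95), (-67, -15, 93), (-68, -1, 94)]
251 [(-102, -28, 177), (-102, -25, 176), (-100, -22, 173), (-86, -23, 142), (-85, -21, 140), (-86, -19, 141), (-86, -12, 142), (-86, -1, 142)]
255 [(-102, -27, 180), (-102, -24, 181), (-99, -22, 175), (-86, -23, 146), (-85, -21, 145), (-85, -19, 145), (-85, -12, 146), (-85, -1, 146)]
259 [(-102, -26, 184), (-102, -24, 185), (-97, -22, 175), (-83, -23, 145), (-83, -21, 146), (-83, -19, 146), (-83, -12, 146), (-83, -1, 146)]
```

View pics/w4.png

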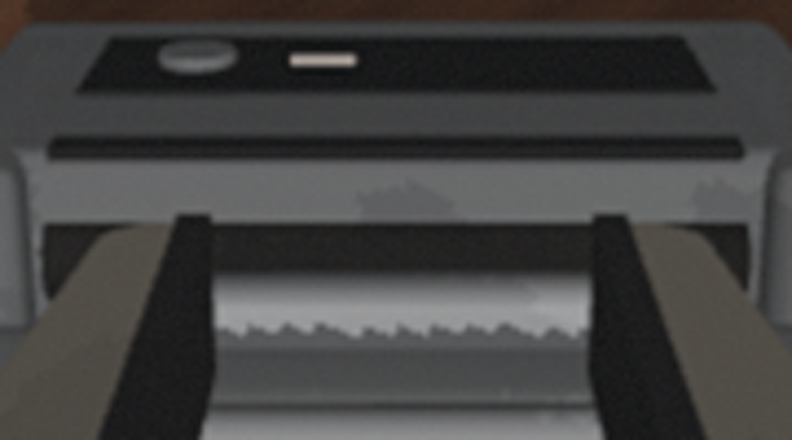

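```bash
python3 - <<'E'
from h import *
z=np.load("w1.npz");c=calibration("wrist")
print(proj(c,observe()['ee_pos']))
c['camera_from_world']=z['T']
print(proj(c,[[.4981,.3036,.2778],[.4981,.3036,.2978],[.4981,.3036,.3178]]))
W=world(c,z['d'].astype(float));print([W[v,320] for v in range(230,262,4)])
E
```

```text
[[321.2762 230.9741]]
[[320.821  231.2906]
 [320.7864 244.2207]
 [320.7445 259.8655]]
[array([0.5827, 0.2788, 0.0455]), array([0.5828, 0.2789, 0.0595]), array([0.4878, 0.3061, 0.3146]), array([0.4874, 0.3062, 0.3208]), array([0.4873, 0.3062, 0.3259]), array([0.4874, 0.3062, 0.3303]), array([0.4881, 0.306 , 0.3332]), array([0.4876, 0.3062, 0.3384])]
```

```bash
python3 - <<'E'
from h import *
c=calibration("side")
t=np.array([.1677,.6015,.1782]);y=np.array([.268,.963,0]);x=np.array([-.963,.268,0])
for dz in(0,.02,.035):
  print(dz,proj(c,[t+s*.055*y+[0,0,dz] for s in(-1,1)]))
print('s2 tcp',proj(c,[.6535,.2835,.0859]),proj(c,[.6535,.2835,.12]))
z=np.load("side0.npz");W=world(c,z['d'].astype(float))
for b in((500,195,528,222),(528,205,556,240)):
  S=W[b[1]:b[3],b[0]:b[2]].reshape(-1,3);S=S[(S[:,2]>.15)&(np.hypot(S[:,0]-.1677,S[:,1]-.6015)<.1)]
  i=np.argsort(S[:,2])[:12:2];print((S[i]-t)@np.c_[x,y,[0,0,1]])
p=z['p'];cv2.imwrite("pics/s0f.png",cv2.resize(p[160:240,480:590],(770,560),interpolation=2)[:,:,::-1])
E
```

```text
0 [[505.384  216.2202]
 [532.0506 237.4687]]
0.02 [[507.2036 211.828 ]
 [534.2316 233.0561]]
0.035 [[508.5907 208.479 ]
 [535.8957 229.6887]]
s2 tcp [[342.7011 271.8314]] [[343.216  264.8591]]
[[-0.0071 -0.0508  0.0347]
 [-0.0084 -0.0456  0.0352]
 [ 0.0096 -0.0456  0.0361]
 [ 0.0045 -0.0459  0.0381]
 [-0.0078 -0.0563  0.0395]
 [-0.0018 -0.0456  0.0412]]
[[-0.0027  0.0513  0.0317]
 [-0.0071  0.0493  0.0364]
 [-0.005   0.0579  0.0387]
 [-0.0072  0.0549  0.0415]
 [-0.0109  0.0497  0.0431]
 [-0.0014  0.0604  0.0436]]
```

View pics/s0f.png

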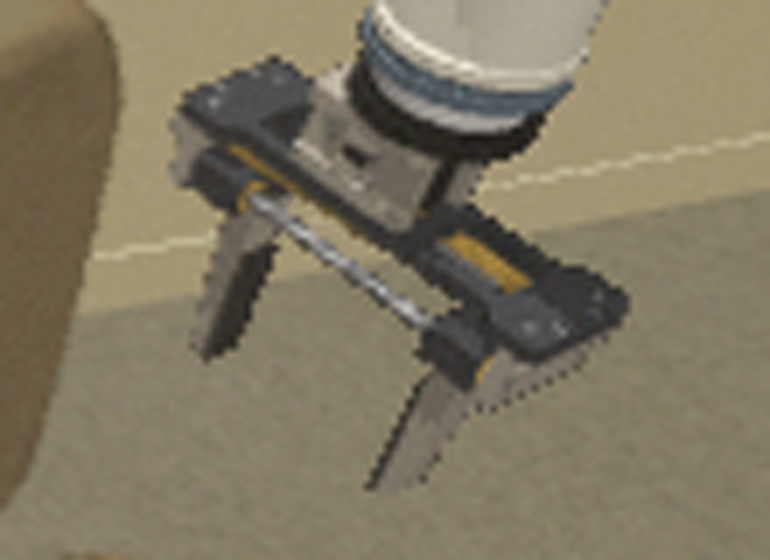

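Depth in two views shows the real fingertips about 34 mm above the reported TCP, so the fingers closed above the lip. I'll account for that offset from here on.

Request:
{"name": "arm_command", "arguments": {"increments": [[-0.015,0,0,0,-0.5],[-0.015,0,0,0,-1],[-0.015,0,0,0,-1],[-0.015,0,0,0,-1],[-0.015,0,0.12,0,-1],[-0.015,0,0.21,0,-1],[-0.015,0,0.21,0,-1]]}}

```text
clock: 11.48
ee_pos: [0.5419, 0.2639, 0.1015]
tcp_rot: [0.515, 0.857, -0.001, -0.001]
wrist_force: [-0.2, 0.3, -0.5]
grip_width: 0.092
grip_force: 0.0
```

Request:
{"name": "arm_command", "arguments": {"increments": [[0,0,0,0,-0.6],[0,0,0,0,-0.4],[0,0,0,0,-0.4],[0,0,0,0,-0.4],[0,0,0,0,-0.4]], "force": 15}}

```text
clock: 12.1
ee_pos: [0.542, 0.2641, 0.1027]
tcp_rot: [0.515, 0.857, -0.001, -0.0]
wrist_force: [-5.4, -1.9, 0.2]
grip_width: 0.075
grip_force: 15.0
```

Request:
{"name": "arm_command", "arguments": {"increments": [[-0.04,0,-0.13,0,-0.4],[-0.09,0,-0.25,0,-0.4],[-0.16,0,-0.4,0,-0.4],[-0.25,0,-0.54,0,-0.4],[-0.35,0,-0.68,0,-0.4],[-0.46,0,-0.8,0,-0.4],[-0.59,0,-0.91,0,-0.4],[-0.72,0,-1,0,-0.4]]}}

```text
clock: 13.1
ee_pos: [0.577, 0.1981, 0.2028]
tcp_rot: [0.515, 0.857, -0.001, 0.001]
wrist_force: [3.0, -8.0, -13.1]
grip_width: 0.0746
grip_force: 15.0
```

```bash
python3 - <<'E'
from h import *
s=observe();print(pr(s['ee_pos']),s['grip_width'],s['grip_force'],s['wrist_force'])
c=calibration("side");p,d=grab_frame("side");P=pr(world(c,d.astype(float)))
m=(P[...,2]>.1)&(P[...,2]<.35)&(abs(P[...,1])<.085)&(P[...,0]>-.1)&(P[...,0]<.13)
for y in(-.07,.07):
  q=P[m&(abs(P[...,1]-y)<.008)];q=q[np.argsort(q[:,2])];print(y,len(q));print(q[::max(1,len(q)//8)])
E
```

```text
[-0.0154 -0.0009  0.2028] 0.07462585531574555 14.991950243711472 [  3.0464  -7.9714 -13.0594]
-0.07 30
[[ 0.0999 -0.0664  0.1023]
 [ 0.0948 -0.0735  0.1119]
 [ 0.0882 -0.0753  0.1218]
 [ 0.0821 -0.0673  0.1309]
 [ 0.0778 -0.0765  0.1381]
 [ 0.0677 -0.0662  0.155 ]
 [ 0.0597 -0.0627  0.1651]
 [ 0.0494 -0.0622  0.1822]
 [-0.0386 -0.0764  0.3453]
 [-0.0435 -0.068   0.3488]]
0.07 187
[[-0.0291  0.0722  0.1001]
 [ 0.0671  0.0768  0.1248]
 [ 0.0473  0.0762  0.1496]
 [ 0.0577  0.0748  0.1632]
 [ 0.0441  0.0765  0.1875]
 [ 0.0249  0.0764  0.207 ]
 [ 0.0123  0.0772  0.2248]
 [ 0.0071  0.0743  0.2364]
 [-0.0465  0.0641  0.34  ]]
```

Request:
{"name": "arm_command", "arguments": {"increments": [[0,0,0,0,-1],[0,0,0,0,-1],[0,0,0,0,-1],[0,0,-0.25,0,-1],[0,0,-0.5,0,-1],[0,0,-0.5,0,-1]]}}

```text
clock: 13.9
ee_pos: [0.5779, 0.2016, 0.255]
tcp_rot: [0.515, 0.857, 0.002, 0.001]
wrist_force: [0.4, -0.4, 0.1]
grip_width: 0.0922
grip_force: 0.0
```

```bash
python3 - <<'E'
from h import *
s=observe();print(pr(s['ee_pos']),s['grip_width'],s['wrist_force'])
c=calibration("side");p,d=grab_frame("side");P=pr(world(c,d.astype(float)))
m=(P[...,2]>.1)&(P[...,2]<.3)&(P[...,0]>-.1)&(P[...,0]<.13)
for y in(-.07,.07):
  q=P[m&(abs(P[...,1]-y)<.008)];q=q[np.argsort(q[:,2])];print(y,len(q));print(q[::max(1,len(q)//8)])
E
```

```text
[-0.018   0.0015  0.255 ] 0.09224211053197971 [ 0.4226 -0.3869  0.061 ]
-0.07 38
[[-0.0118 -0.0684  0.1002]
 [ 0.0945 -0.0723  0.113 ]
 [ 0.0877 -0.0739  0.1232]
 [ 0.078  -0.0656  0.1384]
 [ 0.0707 -0.0763  0.1498]
 [ 0.062  -0.0705  0.1621]
 [ 0.0534 -0.0639  0.1796]
 [ 0.0419 -0.0712  0.1946]
 [ 0.0304 -0.0653  0.2118]
 [ 0.0237 -0.0641  0.2235]]
0.07 173
[[0.0843 0.0773 0.1001]
 [0.0741 0.0764 0.1172]
 [0.06   0.078  0.1379]
 [0.0648 0.063  0.1582]
 [0.0481 0.074  0.1793]
 [0.0183 0.0771 0.2054]
 [0.0253 0.0758 0.2194]
 [0.0093 0.0775 0.2346]
 [0.0136 0.0634 0.2412]]
```

Request:
{"name": "arm_command", "arguments": {"increments": [[0.3,0,0,0,0.4],[0.5,0,0,0,0.4],[0.5,0,0.2,0,0.4],[0.5,0,0.5,0,0.4],[0.5,0,0.64,0,0.4],[0.5,0,0.64,0,0.4]]}}

```text
clock: 14.7
ee_pos: [0.5523, 0.2448, 0.1877]
tcp_rot: [0.515, 0.857, -0.001, -0.001]
wrist_force: [-0.3, 0.1, -0.2]
grip_width: 0.0341
grip_force: 0.0
```

Request:
{"name": "arm_command", "arguments": {"increments": [[-0.2,0,0,0,0.4],[-0.35,0,0,0,0.4],[-0.5,0,0,0,0.4],[-0.62,0,0,0,0.4],[-0.74,0,0,0,0.4],[-0.86,0,0,0,0.4],[-1,0,0,0,0.4]]}}

```text
clock: 15.58
ee_pos: [0.6003, 0.156, 0.1889]
tcp_rot: [0.515, 0.857, -0.0, -0.0]
wrist_force: [-0.1, -0.0, 0.3]
grip_width: 0.0277
grip_force: 0.1
```

Request:
{"name": "arm_command", "arguments": {"increments": [[-0.12,0,0,0,0.4],[-0.24,0,0,0,0.4],[-0.36,0,0,0,0.4],[-0.42,0,0,0,0.4],[-0.42,0,0,0,0.4]]}}

```text
clock: 16.2
ee_pos: [0.6199, 0.1192, 0.1889]
tcp_rot: [0.515, 0.857, 0.0, -0.0]
wrist_force: [-0.7, -0.5, -0.3]
grip_width: 0.0275
grip_force: 0.0
```

Request:
{"name": "arm_command", "arguments": {"increments": [[0.3,0,0,0,0.4],[0.7,0,-0.3,0,0.4],[1,0,-0.6,0,0.4],[1,0,-0.6,0,0.4]]}}

```text
clock: 16.7
ee_pos: [0.5732, 0.2102, 0.2514]
tcp_rot: [0.514, 0.858, 0.002, 0.001]
wrist_force: [0.1, -1.0, -0.8]
grip_width: 0.0271
grip_force: 0.0
```

```bash
python3 - <<'E'
from h import *
s=observe();print(s['ee_pos'],pr(s['ee_pos']),s['grip_width'],s['wrist_force'])
c=calibration("side");p,d=grab_frame("side");P=pr(world(c,d.astype(float)))
m=(P[...,2]>.1)&(P[...,2]<.3)&(P[...,0]>-.1)&(P[...,0]<.2)
for y in(-.07,0,.07):
  q=P[m&(abs(P[...,1]-y)<.008)];q=q[np.argsort(q[:,2])];print(y,len(q));print(q[::max(1,len(q)//7)])
W=world(c,d.astype(float))[185:225,305:345].reshape(-1,3);r=W[(W[:,2]>.02)&(W[:,2]<.075)];print('roll',len(r),r.min(0),r.max(0))
E
```

```text
[0.5732 0.2102 0.2514] [-0.0278  0.0015  0.2514] 0.027068826368797105 [ 0.1476 -1.031  -0.7521]
-0.07 177
[[ 0.0742 -0.0665  0.1002]
 [ 0.1041 -0.0682  0.1188]
 [ 0.1024 -0.074   0.138 ]
 [ 0.1068 -0.0766  0.1532]
 [ 0.1128 -0.073   0.1732]
 [ 0.1191 -0.0707  0.1917]
 [ 0.1107 -0.0779  0.228 ]
 [ 0.1259 -0.0716  0.2508]]
0 97
[[ 0.0986  0.0037  0.1019]
 [ 0.1022 -0.0077  0.1234]
 [ 0.1087 -0.0066  0.1461]
 [ 0.1125  0.0017  0.1667]
 [ 0.1177  0.0058  0.1872]
 [ 0.1107 -0.0059  0.2318]
 [ 0.1162  0.007   0.2456]
 [ 0.1194 -0.0031  0.2574]]
0.07 127
[[-0.0011  0.0679  0.1001]
 [ 0.1042  0.077   0.1362]
 [ 0.0968  0.0772  0.1621]
 [ 0.1097  0.0754  0.2058]
 [ 0.1126  0.0656  0.2262]
 [ 0.1128  0.0732  0.2374]
 [ 0.1284  0.0742  0.2465]
 [ 0.1188  0.0733  0.2527]]
roll 303 [ 0.3856 -0.135   0.0204] [0.4705 0.0235 0.0737]
```

The lid rests at about 1.8 rad. Now the roll.

Request:
{"name": "arm_command", "arguments": {"increments": [[0,-0.5,0,0,-0.6],[0,-1,0,0,-0.6],[0,-1,0,0,-0.6]]}}

```text
clock: 17.12
ee_pos: [0.4816, 0.1586, 0.2475]
tcp_rot: [0.516, 0.857, -0.001, -0.001]
wrist_force: [0.7, -0.1, 0.1]
grip_width: 0.0557
grip_force: 0.0
```

Request:
{"name": "arm_command", "arguments": {"increments": [[0,-0.5,0,-0.1,-0.6],[0,-1,0,-0.2,-0.6],[-0.3,-1,0,-0.3,-0.6],[-0.5,-1,0,-0.4,-0.6],[-0.7,-1,0,-0.47,-0.6],[-0.8,-1,0,-0.47,-0.6]]}}

```text
clock: 17.88
ee_pos: [0.4347, 0.0423, 0.2483]
tcp_rot: [0.172, 0.985, -0.0, -0.0]
wrist_force: [0.6, 0.0, 0.1]
grip_width: 0.0735
grip_force: 0.0
```

```bash
python3 - <<'E'
from h import *
s=observe();print(s['ee_pos'],s['tcp_rot'],s['grip_width'],s['joint_pos'])
c=calibration("wrist");p,d=grab_frame("wrist");cv2.imwrite("pics/w5.png",p[:,:,::-1])
W=world(c,d.astype(float));i=p.astype(int)
m=((W[...,2]>.045)&(W[...,2]<.068)&(abs(W[...,0]-.43)<.06)&(abs(W[...,1]+.014)<.06)).astype(np.uint8)
n,l,st,ce=cv2.connectedComponentsWithStats(m);k=1+np.argmax(st[1:,4]);P=W[l==k];print(st[k],P.mean(0),cv2.minAreaRect(P[:,:2].astype(np.float32)*1000))
t=P[P[:,2]>.057];print(len(t),t.mean(0),cv2.minAreaRect(t[:,:2].astype(np.float32)*1000),P[:,2].max())
E
```

```text
[0.4347 0.0423 0.2483] [ 0.1722  0.9851 -0.0001 -0.0003] 0.07347684796867147 [ 0.0937 -0.0179  1.9256 -0.0001  1.2344 -1.1309]
[ 248  156   52   46 2205] [ 0.4273 -0.0114  0.0566] ((429.59454345703125, -12.911640167236328), (57.614933013916016, 53.65829086303711), 69.91419982910156)
1252 [ 0.4296 -0.0125  0.0597] ((429.9732971191406, -13.069400787353516), (57.544673919677734, 33.731056213378906), 70.15204620361328) 0.06320795030540277
```

View pics/w5.png

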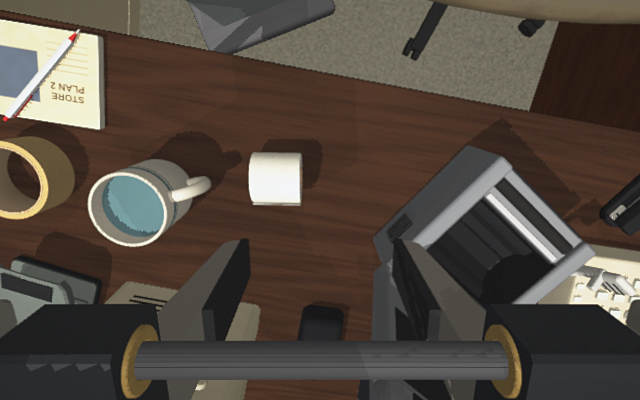

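The roll sits at (275,178) with its axis square to the fingers, and the mug handle tip at (210,185) is clear. The bay is open.

Request:
{"name": "arm_command", "arguments": {"increments": [[-0.144,-0.537,0.3,0,-0.8],[-0.144,-0.537,0.8,0,-0.8],[-0.144,-0.537,1,0,-0.8],[-0.144,-0.537,1,0,-0.8]]}}

```text
clock: 18.42
ee_pos: [0.428, -0.0119, 0.1474]
tcp_rot: [0.172, 0.985, -0.0, -0.002]
wrist_force: [-0.6, -1.0, 0.2]
grip_width: 0.083
grip_force: 0.0
```

Request:
{"name": "arm_command", "arguments": {"increments": [[0,0,0.4,0,-0.8],[0,0,0.8,0,-0.8],[0,0,1,0,-0.8],[0,0,1,0,-0.8]]}}

```text
clock: 18.92
ee_pos: [0.4291, -0.0117, 0.0487]
tcp_rot: [0.172, 0.985, -0.0, -0.001]
wrist_force: [-0.3, -0.5, -0.2]
grip_width: 0.0825
grip_force: 0.0
```

```bash
python3 - <<'E'
from h import *
s=observe();print(s['ee_pos'],s['wrist_force'])
c=calibration("wrist");p,d=grab_frame("wrist");W=world(c,d.astype(float))
# fingertip lowest front-face points and roll
t=np.array(s['ee_pos']);y=np.array([.339,.941,0]);x=np.array([-.941,.339,0])
L=(W-t)@np.c_[x,y,[0,0,1]]
for sg in(-1,1):
  m=(L[...,1]*sg>.038)&(L[...,1]*sg<.056)&(abs(L[...,0])<.013)&(L[...,2]<.1);q=L[m];q=q[np.argsort(q[:,2])];print(len(q),q[:20:5])
m=(abs(L[...,1])<.034)&(abs(L[...,0])<.035)&(W[...,2]>.02)&(W[...,2]<.07);q=L[m];print('roll in tool',len(q),np.percentile(q,[2,98],axis=0),W[m][:,2].max())
E
```

```text
[ 0.4291 -0.0117  0.0487] [-0.298  -0.4752 -0.2395]
5224 [[-0.0127 -0.0437 -0.0494]
 [-0.011  -0.0481 -0.049 ]
 [ 0.0116 -0.0521 -0.0489]
 [-0.003  -0.0521 -0.0488]]
5273 [[-0.0054  0.0391 -0.0497]
 [ 0.0126  0.0552 -0.0492]
 [ 0.0081  0.0517 -0.049 ]
 [ 0.0119  0.0515 -0.0488]]
roll in tool 8965 [[-0.0313 -0.0278 -0.0155]
 [ 0.0281  0.0265  0.0129]] 0.06288247782225556
```

Request:
{"name": "arm_command", "arguments": {"increments": [[0,0,0.2,0,-0.8],[0,0,0.4,0,-0.8],[0,0,0.55,0,-0.8],[0,0,0.63,0,-0.8],[0,0,0.63,0,-0.8]]}}

```text
clock: 19.6
ee_pos: [0.4298, -0.012, -0.0136]
tcp_rot: [0.171, 0.985, 0.0, 0.0]
wrist_force: [0.0, 0.9, 0.1]
grip_width: 0.0826
grip_force: 0.0
```

Request:
{"name": "arm_command", "arguments": {"increments": [[0,0,0,0,-0.4],[0,0,0,0,0],[0,0,0,0,0],[0,0,0,0,0]], "force": 15}}

```text
clock: 20.1
ee_pos: [0.4295, -0.0121, -0.0137]
tcp_rot: [0.171, 0.985, 0.0, 0.0]
wrist_force: [-0.2, 0.5, 6.6]
grip_width: 0.058
grip_force: 15.0
```

Request:
{"name": "arm_command", "arguments": {"increments": [[0,0,-0.3,0,0],[0,0,-0.7,0,0],[0,0,-1,0,0],[0,0,-1,0,0]]}}

```text
clock: 20.6
ee_pos: [0.4307, -0.0121, 0.0875]
tcp_rot: [0.171, 0.985, 0.0, 0.002]
wrist_force: [-0.4, 0.8, -2.2]
grip_width: 0.0579
grip_force: 15.0
```

Request:
{"name": "arm_command", "arguments": {"increments": [[0,0,-0.3,0.09,0],[0,0,-0.7,0.18,0],[0,0,-1,0.27,0],[0,0,-1,0.36,0],[0,0,-1,0.45,0],[0,0,-1,0.468,0],[0,0,-1,0.468,0]]}}

```text
clock: 21.48
ee_pos: [0.4287, -0.012, 0.185]
tcp_rot: [0.513, 0.859, -0.0, -0.001]
wrist_force: [0.2, -0.3, -2.0]
grip_width: 0.058
grip_force: 15.0
```

Request:
{"name": "arm_command", "arguments": {"increments": [[0.3,0,0,0,0],[0.6,0,0,0,0],[0.9,0,0,0,0],[1,0,0,0,0],[1,0,0,0,0]]}}

```text
clock: 22.1
ee_pos: [0.382, 0.0762, 0.1858]
tcp_rot: [0.513, 0.859, -0.0, 0.0]
wrist_force: [-0.9, 0.1, -2.2]
grip_width: 0.0581
grip_force: 15.0
```

Request:
{"name": "arm_command", "arguments": {"increments": [[0,0.3,0,0,0],[0,0.6,0,0,0],[0,0.9,0,0,0],[0,1,0,0,0],[0,1,0,0,0]]}}

```text
clock: 22.72
ee_pos: [0.4701, 0.1227, 0.1855]
tcp_rot: [0.514, 0.858, -0.0, -0.0]
wrist_force: [0.4, -0.4, -0.7]
grip_width: 0.0581
grip_force: 15.0
```

Request:
{"name": "arm_command", "arguments": {"increments": [[0,0.3,0,0,0],[0,0.6,0,0,0],[0,0.9,0,0,0],[0,1,0,0,0],[0,1,0,0,0]]}}

```text
clock: 23.35
ee_pos: [0.5575, 0.1699, 0.1856]
tcp_rot: [0.514, 0.858, -0.0, -0.0]
wrist_force: [-1.5, -0.2, -1.6]
grip_width: 0.058
grip_force: 15.0
```

```bash
python3 - <<'E'
from h import *
s=observe();print(s['ee_pos'],pr(s['ee_pos']),90-2*np.degrees(np.arcsin(s['tcp_rot'][0])),s['grip_width'],s['wrist_force'])
E
```

```text
[0.5575 0.1699 0.1856] [ 0.0004 -0.0313  0.1856] 28.169988650443855 0.05795073168674888 [-1.4746 -0.1989 -1.5589]
```

Request:
{"name": "arm_command", "arguments": {"increments": [[0,0.2,0,0,0],[0,0.313,0.2,0,0],[0,0.313,0.5,0,0],[0,0.313,0.5,0,0]]}}

```text
clock: 23.85
ee_pos: [0.5829, 0.1841, 0.1326]
tcp_rot: [0.514, 0.858, -0.002, -0.002]
wrist_force: [0.5, -0.3, -0.8]
grip_width: 0.0578
grip_force: 15.0
```

```bash
python3 - <<'E'
from h import *
s=observe();print(pr(s['ee_pos']))
for n in("wrist","side"):
  c=calibration(n);p,d=grab_frame(n);P=pr(world(c,d.astype(float)))
  cv2.imwrite(f"pics/{n}6.png",p[:,:,::-1])
  m=(abs(P[...,0])<.036)&(abs(P[...,1])<.045)&(P[...,2]>.135)&(P[...,2]<.23);q=P[m];print(n,'roll',len(q),np.percentile(q,[2,98],axis=0) if len(q) else '')
  m=(abs(P[...,2]-.096)<.006)&(abs(P[...,0])<.1)&(abs(P[...,1])<.082);q=P[m];print('rim',len(q))
  r=q[abs(q[:,0])<.04];print(' side rims y', np.percentile(r[r[:,1]<0,1],[3,97]) if (r[:,1]<0).any() else '',np.percentile(r[r[:,1]>0,1],[3,97]) if (r[:,1]>0).any() else '')
E
```

```text
[-0.0002 -0.0023  0.1326]
wrist roll 22462 [[-0.0287 -0.0417  0.1768]
 [ 0.023   0.0387  0.2277]]
rim 15925
 side rims y [-0.0798 -0.0602] [0.0574 0.077 ]
side roll 226 [[-0.0277 -0.0259  0.1506]
 [ 0.0295  0.044   0.2118]]
rim 767
 side rims y [-0.078  -0.0568] [0.06   0.0804]
```

View pics/wrist6.png

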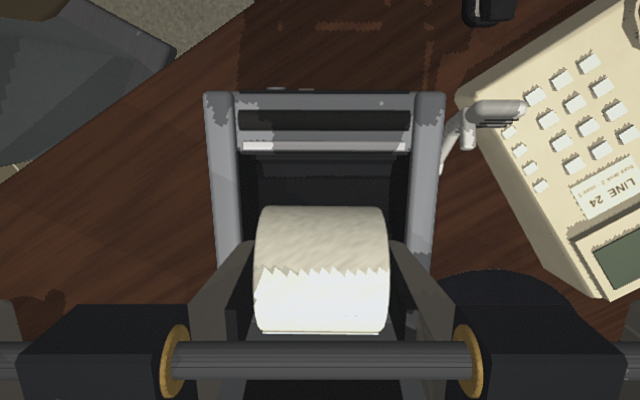

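The view shows the roll at (322,270) centred over the bay, and the lever at (495,110) down and out of the way. Now I lower it gently.

Request:
{"name": "arm_command", "arguments": {"increments": [[0,0,0.12,0,0],[0,0,0.26,0,0],[0,0,0.4,0,0],[0,0,0.54,0,0],[0,0,0.68,0,0],[0,0,0.82,0,0],[0,0,0.95,0,0],[0,0,1,0,0]]}}

```text
clock: 24.95
ee_pos: [0.5853, 0.1851, 0.0347]
tcp_rot: [0.514, 0.858, -0.0, -0.0]
wrist_force: [0.3, 0.4, -1.8]
grip_width: 0.0581
grip_force: 15.0
```

Request:
{"name": "arm_command", "arguments": {"increments": [[0,0,0.06,0,0],[0,0,0.12,0,0],[0,0,0.17,0,0],[0,0,0.21,0,0],[0,0,0.21,0,0]]}}

```text
clock: 25.58
ee_pos: [0.5857, 0.1852, 0.0146]
tcp_rot: [0.514, 0.858, -0.0, -0.0]
wrist_force: [0.3, -0.4, -1.7]
grip_width: 0.0581
grip_force: 15.0
```

Request:
{"name": "arm_command", "arguments": {"increments": [[0,0,0.02,0,0],[0,0,0.04,0,0],[0,0,0.05,0,0],[0,0,0.05,0,0]]}}

```text
clock: 26.08
ee_pos: [0.5858, 0.1853, 0.0098]
tcp_rot: [0.514, 0.858, -0.0, -0.0]
wrist_force: [-1.1, 0.7, -1.8]
grip_width: 0.058
grip_force: 15.0
```

Request:
{"name": "arm_command", "arguments": {"increments": [[0,0,0.01,0,0],[0,0,0.02,0,0],[0,0,0.03,0,0],[0,0,0.03,0,0]]}}

```text
clock: 26.58
ee_pos: [0.586, 0.1853, 0.0083]
tcp_rot: [0.514, 0.858, 0.0, 0.0]
wrist_force: [-5.1, -2.0, 14.3]
grip_width: 0.0583
grip_force: 15.0
```

Contact. I release with limited opening and lift out.

Request:
{"name": "arm_command", "arguments": {"increments": [[0,0,-0.01,0,-0.2],[0,0,-0.01,0,-0.5],[0,0,-0.01,0,-0.5],[0,0,-0.01,0,-0.5]]}}

```text
clock: 27.08
ee_pos: [0.5859, 0.1853, 0.0077]
tcp_rot: [0.514, 0.858, -0.0, -0.0]
wrist_force: [-0.3, -0.3, 0.3]
grip_width: 0.0691
grip_force: 0.0
```

Request:
{"name": "arm_command", "arguments": {"increments": [[0,0,-0.1,0,-0.5],[0,0,-0.3,0,-0.5],[0,0,-0.6,0,-0.5],[0,0,-1,0,-0.5],[0,0,-1,0,-0.5]]}}

```text
clock: 27.7
ee_pos: [0.5887, 0.1862, 0.1127]
tcp_rot: [0.514, 0.858, 0.003, 0.002]
wrist_force: [1.0, -0.2, -0.9]
grip_width: 0.0691
grip_force: 0.0
```

Request:
{"name": "arm_command", "arguments": {"increments": [[0.3,0,-0.3,0,-0.5],[0.6,0,-0.7,0,-0.5],[0.8,0,-1,0,-0.5],[0.8,0,-1,0,-0.5]]}}

```text
clock: 28.2
ee_pos: [0.5488, 0.2573, 0.2104]
tcp_rot: [0.513, 0.858, 0.002, 0.001]
wrist_force: [0.8, -0.5, 0.3]
grip_width: 0.069
grip_force: 0.0
```

```bash
python3 - <<'E'
from h import *
s=observe();print(pr(s['ee_pos']),s['wrist_force'],s['grip_width'])
for n in("wrist","side","top"):
  c=calibration(n);p,d=grab_frame(n);P=pr(world(c,d.astype(float)))
  m=(abs(P[...,0])<.042)&(abs(P[...,1])<.055)&(P[...,2]>.06)&(P[...,2]<.1)&(p.min(2)>110);q=P[m]
  if len(q)>20:
    t=q[q[:,2]>.076];print(n,len(q),np.percentile(q,[1,99],axis=0),'ridge',np.median(t,0),cv2.minAreaRect(t[:,:2].astype(np.float32)*1000))
  m=(P[...,2]>.12)&(P[...,2]<.26)&(abs(P[...,1])<.075)&(P[...,0]>.05)&(P[...,0]<.15);q=P[m]
  if len(q)>20: print(' lid angle',np.pi/2+np.polyfit(q[:,2],q[:,0],1)[0])
E
```

```text
[-0.0808  0.0022  0.2104] [ 0.7672 -0.482   0.29  ] 0.068964282448016
wrist 2871 [[-0.0277 -0.0274  0.061 ]
 [ 0.0313  0.0284  0.0839]] ridge [-0.0023 -0.      0.0813] ((-10.920923233032227, 6.757083892822266), (69.18153381347656, 63.1669921875), 89.15155792236328)
 lid angle 1.7088291533750177
side 244 [[-0.0266 -0.025   0.0607]
 [ 0.0283  0.0319  0.0841]] ridge [-0.     0.003  0.079] ((1.3795537948608398, 2.4211959838867188), (34.45256042480469, 57.64658737182617), 2.5930895805358887)
 lid angle 1.7070094909014126
 lid angle 1.7246798795667386
```

The roll is centred with its top at z 82 mm, so its centre is at 52 mm. The lid is open and the robot is clear.

```bash
python3 -c "
from bench import *
print(hand_in())"
```

```text
the job is handed in; nothing more can be done
None
```

I handed the job in with the lever swung forward, the lid resting open (about 1.7 rad by the camera, over the 1.6 needed) and the roll centred crosswise in the cradle at the right height; nothing else on the desk was touched as far as I could tell, and the verdict was not shown.

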